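Pack a petri dish up to reading height under a swivel cover

TASK

Swing the black cover of the grey dish holder aside, feel how deep the bed of its pocket lies, and lay in the aluminium spacer plates that, with the petri dish flat on top of them in the pocket, bring the top of the dish as nearly flush with the holder's rim as the plates allow. Then swing the cover fully shut over the dish again, and put every spacer plate you did not use into the steel tray. Leave the roll of tape, the timer and the little white box where they are.

Things in the scene. Friction and masses are not known exactly. Their poses are not given: they have to be found in the camera images.
- holder: fixed grey dish holder, 60 mm high, foot plate 6 mm thick. Origin on the worktop under the pocket's centre; z up, y towards the cover's pivot. Pocket 58 mm wide (x), 88 mm long (y), between 10 mm end walls (at y = +-49 mm) with corner posts; its long sides (x = +-29) are open from y = -22 to +22 mm, so fingers fit beside a plate down to the foot plate
- holder_rim (a point): pocket's centre at the height of its rim (flat top of walls and posts), 60 mm over the worktop. The pocket's bed, flat and rigid, 46 mm wide (x), 84 mm long (y), lies 34 to 50 mm below the rim, differently from start to start; some of the plates present, with the dish, always add up to its depth within 2 mm (plates come in steps of 4 mm)
- cover (a joint): angle of the flat black cover about its pivot: 0 = closed, grows as it swings level, anticlockwise from above, from -y to +x of the holder, to a stop at 1.65 rad. Stays where left; about 1 N at the pin turns it. 64 mm wide, 160 mm long, 5 mm thick, underside 5 mm above the rim. May start a little ajar
- cover_pivot (a point): pivot screw of the cover: on its axis, at the height of the cover's underside; 82 mm from the centre of the pocket in the holder's y
- cover_pin (a point): upright round steel pin on the cover's free end, the cover's handle: 18 mm across, 31 mm high over the cover, 127 mm from the pivot; the point lies 15 mm below the pin's top. The pin's axis and the pivot are parallel
- petri_dish: closed shallow petri dish, white, round, 57 mm across, 14 mm high; origin at the centre of its underside, z up. Loose
- tray: fixed open steel instrument tray, 113 x 203 mm, walls 26 mm high; origin at the centre of its underside, y along its long side; inside 96 x 186 mm, floor 2 mm thick
- label_tape: roll of label tape, 74 mm across, 19 mm high; a bystander; origin at the centre of its underside
- timer: small white timer, 60 x 68 x 20 mm; a bystander; origin at the centre of its underside
- coverslip_box: small white box, 35 x 35 x 19 mm; a bystander; origin at the centre of its underside
- plate_8a: loose flat aluminium spacer plate, 50 x 80 mm and 8 mm thick, the origin lies at the centre of its underside, x across the 50 mm, y along the 80 mm. May be absent
- plate_8a_mid (a point): centre of plate_8a, half its thickness above its underside
- plate_8b: loose flat aluminium spacer plate, 50 x 80 mm and 8 mm thick, the origin lies at the centre of its underside, x across the 50 mm, y along the 80 mm. May be absent
- plate_8b_mid (a point): centre of plate_8b, half its thickness above its underside
- plate_12a: loose flat aluminium spacer plate, 50 x 80 mm and 12 mm thick, the origin lies at the centre of its underside, x across the 50 mm, y along the 80 mm. May be absent
- plate_12a_mid (a point): centre of plate_12a, half its thickness above its underside
- plate_12b: loose flat aluminium spacer plate, 50 x 80 mm and 12 mm thick, the origin lies at the centre of its underside, x across the 50 mm, y along the 80 mm. May be absent
- plate_12b_mid (a point): centre of plate_12b, half its thickness above its underside
- plate_16: loose flat aluminium spacer plate, 50 x 80 mm and 16 mm thick, the origin lies at the centre of its underside, x across the 50 mm, y along the 80 mm. Always there
- plate_16_mid (a point): centre of plate_16, half its thickness above its underside
Things that resemble listed ones, but are neither listed nor needed, are in the scene too. What is shaped like the petri_dish but red is not meant.

How it is judged:
By the outcome, as a careful person would: the job done as asked, in the order asked, and still so for the second after the job is handed in, with the robot touching nothing.
Of plate_8a, plate_8b, plate_12a, plate_12b only 3 to 4 are there at a start; the rules pass over those that are not, and their reading is None.
At some moment in a run one of petri_dish may be knocked a few centimetres aside while the robot is not near it.
Once in a run the grip may slacken for a moment while it holds something.
It also fails if it takes over 210 s, if anything falls off the work surface, if the arm or the gripper's body presses on something with over 40 N, if the wrist force passes 120 N, or if a joint passes its speed limit or range.

ROBOT

A 6-joint arm with a two-finger parallel gripper is mounted at the origin on a cart in front of the work surface, level with it; the furniture and walls round the work are solid. World frame = base frame: x ahead of the robot, y to its left, z up, the work surface at z = 0. Lengths are in m, angles in rad, forces in N, time in s.
With the tool pointing down it reaches from about 0.375 to 0.9 m from the base axis. Payload 3.1 kg.
Tool frame: the origin (TCP) lies at the centre of the arm's flange, where the gripper is bolted on; the fingertips stand 173 mm ahead of it and the grasp point (between the pads) lies 155 mm ahead of it; z points along the fingers, y is the line along which they close (so a half turn about z gives the same grasp; the last joint's range is limited). The gripper opens to 85 mm and grips with 20 to 120 N. Pads are 22 mm wide; open, the fingers measure 114 mm over their backs; the gripper's body (76 mm by 85 mm) begins 54 mm behind the grasp point. The pads swing forward as they close: fully open they stand 13 mm farther back than shut.
Start: joints at [-1.323, 0.527, 1.433, -0, 1.181, -0.178], TCP at [0.258, -0.569, 0.405] pointing down, gripper open.
Joint ranges: [-3.08, 3.08], [-0.75, 2.2], [0.22, 2.44], [-1.43, 4.57], [0, 2.65], [-2.85, 2.85]. Speed limits (rad/s): [2.79, 2.79, 3.14, 3.14, 3.14, 3.14].

INTERFACE

Orientations are given as a unit quaternion [x, y, z, w].
In Python, from station import * gives the robot as it stands.
- The arm moves only by the shell command python3 -m jog 'ROWS' [OPENING] [FORCE]. ROWS is a JSON object of lists of equal length, an entry for each row: "linear": the shift along the world's x, y, z in mm, a list of three; "turn": the turn about the world's z in units of 5 degrees (1.0 is 5 degrees). A call has 1 to 12 rows; each row shifts and turns the commanded pose from where the row before left it; what a row does not reach is not made up. A row lasts 1/8 s, in which the tool goes at most 62.5 mm and 10.7 degrees, less where a joint would pass 70% of its speed; a pose out of reach is approached as far as the arm can. A call is refused whole if a number of a shift passes 62.5 or a number of a turn 1, either way. A call with a gripper value outside its range is refused whole. OPENING is the opening, from 0 (shut) to 1 (fully open), set as the call begins (- or left out, the last holds). The fingers move at their own pace and stop on an object; FORCE is the grip in N (left out, the last holds). Time passes only in rows, so rows that do not move let the fingers close. It gives the time, the measured TCP pose, the force, the opening and the grip force at its end, in the units of the state.
- sense(): the state, without advancing time (a new reading comes with each control period).
- snapshot(name): name is "scene" or "top" or "wrist"; returns the picture (480x640x3 uint8, red, green, blue); there is no depth.
- get_calibration(name): a dict with "fx", "fy", "cx", "cy" (pixels), "world_to_cam" (4x4, takes a point from world to camera coordinates). Camera axes: x right, y down, z forward; pixel columns grow to the right and rows downward; lengths in m; the calibration is good to about 2 mm. The wrist camera is an equidistant fisheye: a pixel r from the principal point sees the ray r / f radians off the axis. A picture is of the moment at which its call begins: read the wrist's pose just before it. get_calibration takes no time and is no camera call; for the wrist camera it gives the pose at the moment of the call.
- sign_off(): hands the job in; it is judged then, once.
The state is a dict: "t": time; "q": joint angles; "qd": joint speeds; "tau": joint torques, N m; "tcp_pos": TCP position; "tool_rot": TCP orientation; "force": force on the tool from outside, world axes, zero at the start; "ft_torque": the same for the moment, N m; "finger_gap": opening from 0.0 (shut) to 1.0 (fully open); "gripper_force": force on a finger pad.
Only numpy, scipy, OpenCV 4.12 (cv2) and the standard library are available. Lean on these libraries where they do the work, as an engineer would, in place of code of your own. Each camera call takes 0.05 s, during which the arm holds its last target. There are 200 camera calls.

## Working session

There is one attempt and no reset: what is moved stays moved. The work goes in short steps, Python scripts to look and compute and a shell command to move; the robot and the scene stay as the last step left them, time stands still between calls to the robot, and variables do not carry over. Pictures are saved under pics/ and viewed, at most 14 in all, crops included, and the job is handed in when it is done.

```bash
ls; mkdir -p pics
python3 - <<'E'
from station import *
import cv2
s=sense();print(s)
for n in("scene","top"):
    c=get_calibration(n);print(n,c)
    cv2.imwrite(f"pics/{n}0.png",snapshot(n)[:,:,::-1])
E
```

```text
pics
{'t': 0.0, 'q': array([-1.32354065e+00,  5.28472736e-01,  1.43389450e+00,  7.12917056e-06,
        1.18140149e+00, -1.78475489e-01]), 'qd': array([-0.00239965, -0.00121333, -0.00093996, -0.0005931 ,  0.00056537,
        0.00093098]), 'tau': array([-1.11623463e-03, -4.42354989e+01, -1.78022718e+01, -2.21495666e-04,
        8.34506907e-03, -1.06502438e-05]), 'tcp_pos': array([ 0.25807343, -0.56885565,  0.40373166]), 'tool_rot': array([ 9.77429249e-01,  2.11260219e-01, -3.41160566e-05, -1.08750842e-03]), 'force': array([ 0.50474655, -0.72131321, -0.26570321]), 'ft_torque': array([0.03467257, 0.03924121, 0.01928758]), 'gripper_force': 0.0, 'finger_gap': 1.002939249741962}
scene {'fx': 489.7351424371389, 'fy': 489.7351424371389, 'cx': 323.417206328538, 'cy': 238.74132744808063, 'world_to_cam': array([[-0.72456266, -0.68918115, -0.00618912,  0.39532892],
       [-0.53577405,  0.56888322, -0.62395356,  0.32444749],
       [ 0.43353792, -0.44877748, -0.78143691,  0.98948579],
       [ 0.        ,  0.        ,  0.        ,  1.        ]])}
top {'fx': 602.36070900931, 'fy': 602.36070900931, 'cx': 323.6627895077485, 'cy': 248.90602887447992, 'world_to_cam': array([[-2.35823959e-02, -9.99719650e-01, -2.11921240e-03,
         4.13200987e-02],
       [-9.98362558e-01,  2.36607839e-02, -5.20804239e-02,
         5.22139975e-01],
       [ 5.21159654e-02,  8.87561132e-04, -9.98640645e-01,
         1.74670747e+00],
       [ 0.00000000e+00,  0.00000000e+00,  0.00000000e+00,
         1.00000000e+00]])}
```

View pics/top0.png

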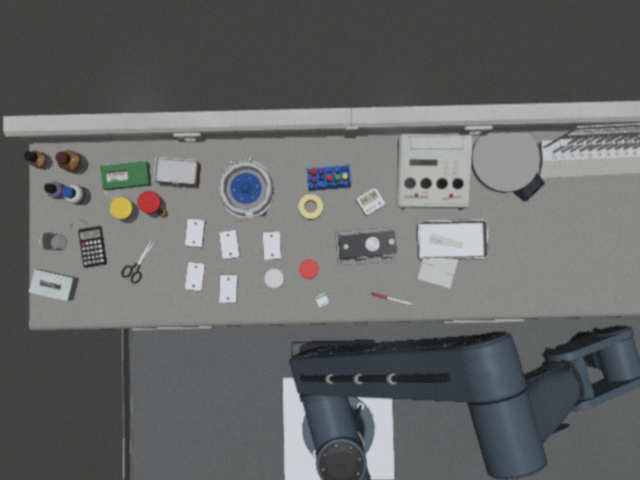

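View pics/scene0.png

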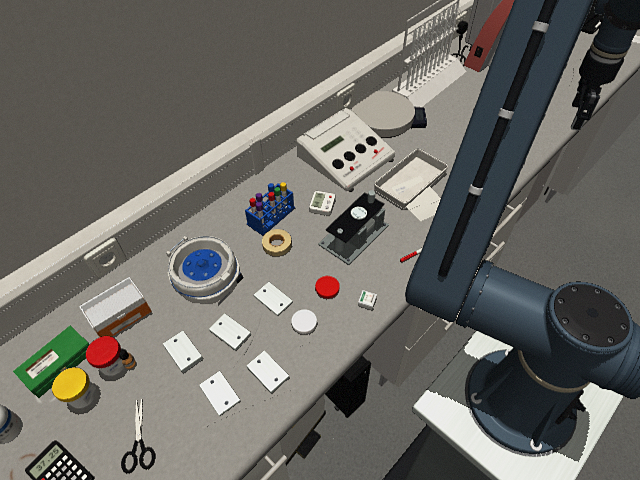

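```bash
cat > h.py <<'E'
import numpy as np, cv2
from station import *
def ray(n,uv,c=None):
    c=c or get_calibration(n); M=np.array(c["world_to_cam"]);R=M[:3,:3];o=-R.T@M[:3,3]
    x=(uv[0]-c["cx"])/c["fx"];y=(uv[1]-c["cy"])/c["fy"]
    if n=="wrist":
        r=np.hypot(x,y);d=np.array([x/r*np.sin(r),y/r*np.sin(r),np.cos(r)]) if r>1e-9 else np.array([0,0,1.])
    else: d=np.array([x,y,1.])
    return o,R.T@d
def at(n,uv,z,c=None):
    o,d=ray(n,uv,c); return o+d*(z-o[2])/d[2]
def pix(n,p,c=None):
    c=c or get_calibration(n);v=(np.array(c["world_to_cam"])@np.r_[p,1])[:3]
    if n=="wrist":
        r=np.hypot(v[0],v[1]);a=np.arctan2(r,v[2]);k=a/max(r,1e-9);return np.array([c["cx"]+c["fx"]*k*v[0],c["cy"]+c["fy"]*k*v[1]])
    return np.array([c["cx"]+c["fx"]*v[0]/v[2],c["cy"]+c["fy"]*v[1]/v[2]])
E
python3 - <<'E'
from h import *
t=cv2.imread("pics/top0.png");s=cv2.imread("pics/scene0.png")
a=cv2.resize(t[180:320,170:500],None,fx=2.4,fy=2.4,interpolation=cv2.INTER_CUBIC)[:,:800]
b=cv2.resize(s[140:420,150:450],None,fx=2,fy=2,interpolation=cv2.INTER_CUBIC)
cv2.imwrite("pics/ct.png",a);cv2.imwrite("pics/cs.png",b)
hsv=cv2.cvtColor(t,cv2.COLOR_BGR2HSV);m=((hsv[...,2]>195)&(hsv[...,1]<40)).astype('u1');m[:180]=0;m[320:]=0
cs,_=cv2.findContours(m,0,2)
for c in cs:
    if cv2.contourArea(c)>40:
        (u,v),wh,an=cv2.minAreaRect(c);p=at("top",(u,v),.012);print(round(u,1),round(v,1),np.round(wh,1),round(an),p.round(3),np.hypot(*p[:2]).round(3))
E
```

```text
321.7 300.3 [5.8 9.7] 56 [0.373 0.038 0.012] 0.375
227.5 288.5 [25. 15.] 90 [0.414 0.312 0.012] 0.519
273.5 277.5 [15. 15.] 0 [0.443 0.177 0.012] 0.477
194.5 276.1 [15.4 25.7] 7 [0.452 0.408 0.012] 0.609
371.8 242.8 [ 9.8 10. ] 82 [ 0.538 -0.112  0.012] 0.549
271.5 245.0 [26. 15.] 90 [0.538 0.181 0.012] 0.568
228.9 244.1 [25.6 15.4] 82 [0.544 0.306 0.012] 0.624
450.6 239.8 [31.1 62.9] 89 [ 0.541 -0.343  0.012] 0.641
194.3 232.5 [15.2 25.6] 6 [0.58  0.407 0.012] 0.709
372.5 203.9 [10.6 20.5] 57 [ 0.652 -0.117  0.012] 0.663
```

View pics/ct.png

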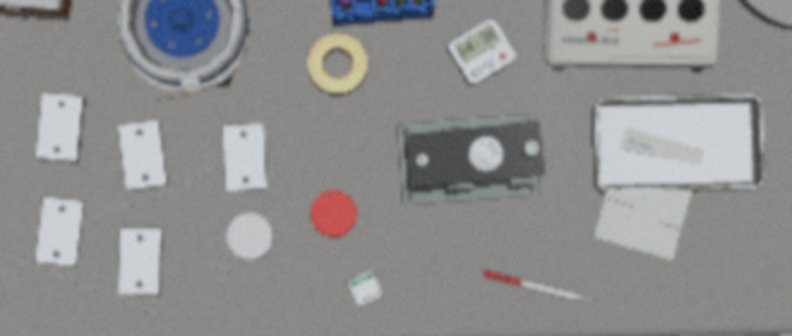

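View pics/cs.png

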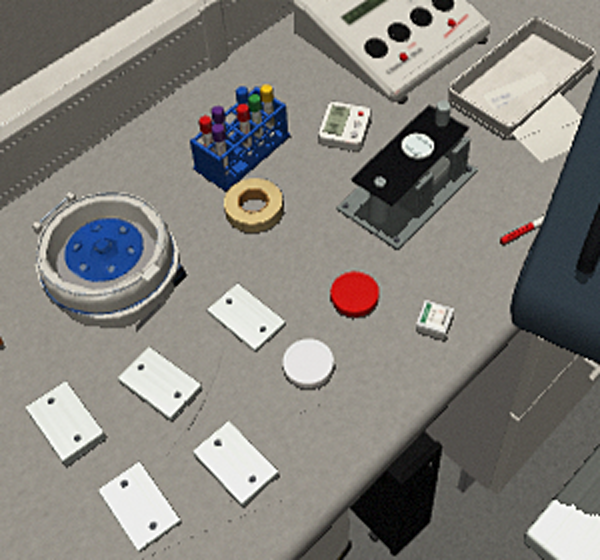

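The five white plates sit at top px (195,233), (229,244), (271,245), (195,276) and (228,289), so all five are present. There are three round candidates for the dish. The one at (274,278) is white and about 57 mm across, so it fits. The red one at (309,269) is excluded, and the white disc at (372,243) is a decal on the black cover. The cover's pivot is at px (346,247) and its pin at (391,242). Next I go above the holder for a close look.

```bash
python3 -m jog '{"linear":[[27,48,0],[27,48,0],[27,48,0],[27,48,0],[27,48,0],[27,48,0],[27,48,0],[27,48,0],[27,48,0],[0,0,0]],"turn":[-0.54,-0.54,-0.54,-0.54,-0.54,-0.54,-0.54,-0.54,-0.54,0]}' 0.6
python3 - <<'E'
from h import *
c=get_calibration("wrist");print(c)
cv2.imwrite("pics/w1.png",snapshot("wrist")[:,:,::-1])
E
```

```text
t: 1.35
tcp_pos: [0.5021, -0.1338, 0.4044]
tool_rot: [1.0, 0.004, -0.0, -0.001]
force: [0.2, -0.5, -0.0]
finger_gap: 0.599
gripper_force: 0.0
{'fx': 371.64829954431775, 'fy': 371.64829954431775, 'cx': 325.9684151452841, 'cy': 238.94561600256222, 'world_to_cam': array([[ 6.68065768e-03, -9.99977269e-01,  9.11100908e-04,
        -1.37802126e-01],
       [-9.45814528e-01, -6.02300971e-03,  3.24651510e-01,
         4.31737569e-01],
       [-3.24638643e-01, -3.03061808e-03, -9.45833266e-01,
         5.43375858e-01],
       [ 0.00000000e+00,  0.00000000e+00,  0.00000000e+00,
         1.00000000e+00]])}
```

View pics/w1.png

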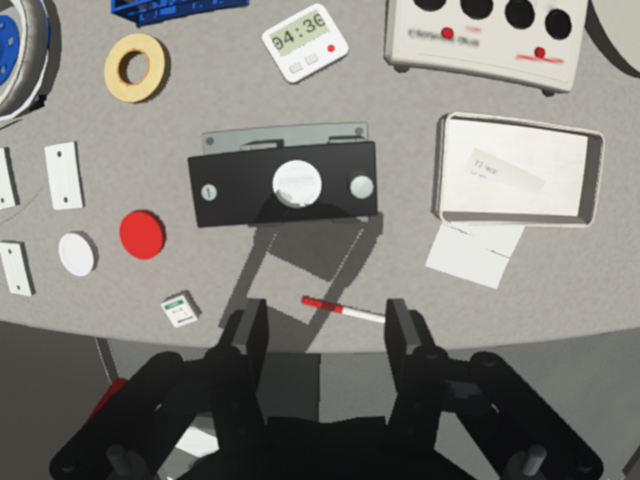

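The wrist view shows the pivot screw at (208,192), the pin top at (361,187), the foot plate's far edge from (203,134) to (368,123), and the tray at about (520,168).

Run:
```python
from h import *
w=lambda u,v,z:at("wrist",(u,v),z)
P=w(208,192,.071);N=w(361,187,.101);F1=w(203,134,.006);F2=w(368,123,.006)
print("piv",P.round(4),"pin",N.round(4),"d",np.linalg.norm((P-N)[:2]).round(4))
d=(P-N)[:2];print("cover axis deg",np.degrees(np.arctan2(d[1],d[0])).round(2))
d=(F1-F2)[:2];print("foot",F1.round(3),F2.round(3),np.linalg.norm(d).round(3),np.degrees(np.arctan2(d[1],d[0])).round(2))
for a,b in (((188,158),(376,142)),((199,227),(377,214))):
    A=w(*a,.07);B=w(*b,.07);d=(A-B)[:2];print("cov edge",A.round(3),B.round(3),np.degrees(np.arctan2(d[1],d[0])).round(2),np.linalg.norm(d).round(3))
# same from top view
P=at("top",(345.8,246.7),.07);N=at("top",(391.2,241.7),.101);print("top",P.round(4),N.round(4))
for q in((448,113),(604,131),(438,222),(598,228)):print("tray",w(*q,.026).round(3))
i=cv2.imread("pics/w1.png");cv2.imwrite("pics/w1c.png",cv2.resize(i[100:250,170:420],None,fx=3,fy=3,interpolation=cv2.INTER_CUBIC))
```

```text
piv [ 0.5231 -0.035   0.071 ] pin [ 0.5325 -0.1623  0.101 ] d 0.1276
cover axis deg 94.21
foot [ 0.57  -0.012  0.006] [ 0.579 -0.177  0.006] 0.166 92.87
cov edge [ 0.553 -0.018  0.07 ] [ 0.564 -0.177  0.07 ] 94.05 0.159
cov edge [ 0.491 -0.023  0.07 ] [ 0.503 -0.18   0.07 ] 94.36 0.157
top [ 0.5248 -0.0338  0.07  ] [ 0.534  -0.1592  0.101 ]
tray [ 0.593 -0.252  0.026]
tray [ 0.596 -0.451  0.026]
tray [ 0.484 -0.249  0.026]
tray [ 0.481 -0.464  0.026]
```

View pics/w1c.png

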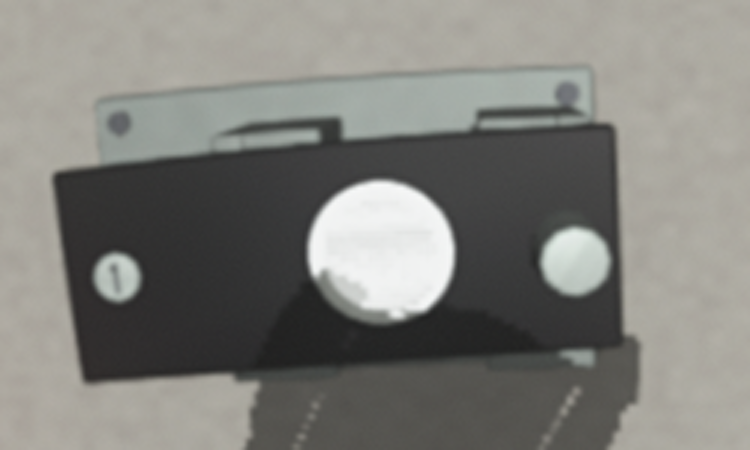

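```bash
python3 -m jog '{"linear":[[16,-14,-40],[15,-14,-40],[0,0,-40],[0,0,-37],[0,0,0]],"turn":[0,0,0,0,0]}' 0.6; python3 -m jog '{"linear":[[0,0,0],[0,0,0],[0,0,0],[0,0,0]],"turn":[0,0,0,0]}' 0 20
```

```text
t: 2.02
tcp_pos: [0.5305, -0.1661, 0.245]
tool_rot: [1.0, -0.0, -0.003, -0.002]
force: [0.3, 0.3, 0.4]
finger_gap: 0.6
gripper_force: 0.0
t: 2.52
tcp_pos: [0.5306, -0.1613, 0.2495]
tool_rot: [1.0, -0.0, -0.002, -0.004]
force: [-0.6, 14.9, 5.2]
finger_gap: 0.201
gripper_force: 21.9
```

```bash
python3 -m jog '{"linear":[[0,4,0],[25,4,0],[24,9,0],[22,14,0],[19,18,0],[14,22,0],[10,24,0],[5,25,0],[-1,24,0],[0,0,0],[0,0,0]],"turn":[0,0,0,0,0,0,0,0,0,0,0]}' 0 20;  python3 - <<'E'
from h import *
cv2.imwrite("pics/top1.png",cv2.resize(snapshot("top")[170:330,230:500,::-1],None,fx=2.5,fy=2.5))
E
```

```text
t: 3.9
tcp_pos: [0.6529, -0.0209, 0.2501]
tool_rot: [1.0, 0.001, 0.006, 0.001]
force: [6.5, 1.8, -5.2]
finger_gap: 0.196
gripper_force: 20.7
```

```bash
python3 -m jog '{"linear":[[0,0,0],[0,0,0],[0,0,40],[0,0,40],[-40,-32,0],[-41,-32,0],[-42,-32,0],[0,0,0]],"turn":[0,0,0,0,0,0,0,0]}' 0.6 20;  python3 - <<'E'
from h import *
import json
c=get_calibration("wrist");np.save("pics/c2.npy",c,allow_pickle=True)
cv2.imwrite("pics/w2.png",snapshot("wrist")[:,:,::-1])
E
```

```text
t: 4.95
tcp_pos: [0.5244, -0.1187, 0.3282]
tool_rot: [1.0, -0.001, -0.001, -0.0]
force: [0.2, 0.8, -0.1]
finger_gap: 0.604
gripper_force: 0.0
```

View pics/w2.png

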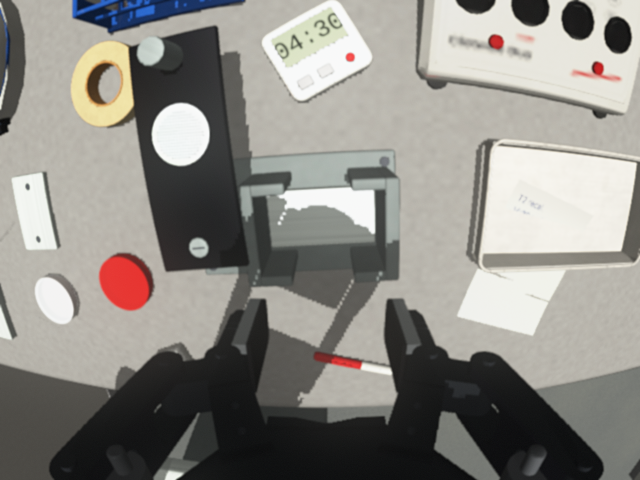

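Run:
```python
from h import *
i=cv2.imread("pics/w2.png");cv2.imwrite("pics/w2c.png",cv2.resize(i[140:300,220:420],None,fx=3.75,fy=3.75,interpolation=cv2.INTER_CUBIC))
```

```text
(no output)
```

View pics/w2c.png

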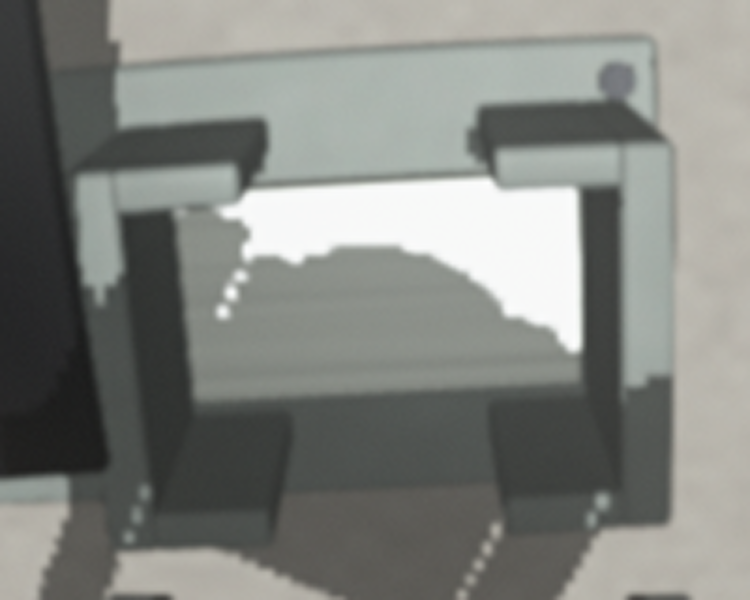

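Run:
```python
from h import *
c=np.load("pics/c2.npy",allow_pickle=True).item()
w=lambda u,v,z:at("wrist",(220+u/3.75,140+v/3.75),z,c)[:2]
for nm,q in(("in",((118,210),(621,185),(617,490),(152,513))),("out",((77,178),(672,145),(668,524),(107,547)))):
    p=np.array([w(*a,.06) for a in q]);print(nm,p.round(4).tolist(),"centre",p.mean(0).round(4),"L",np.linalg.norm(p[0]-p[1]).round(4),np.linalg.norm(p[3]-p[2]).round(4),"W",np.linalg.norm(p[0]-p[3]).round(4),np.linalg.norm(p[1]-p[2]).round(4))
    for d in(p[0]-p[1],p[3]-p[2]):print(np.degrees(np.arctan2(d[1],d[0])).round(2))
    for d in(p[0]-p[3],p[1]-p[2]):print(np.degrees(np.arctan2(d[1],d[0])).round(2)+90)
f1=w(52,70,.006);f2=w(655,38,.006);d=f1-f2;print("foot",np.degrees(np.arctan2(d[1],d[0])))
# pivot, pin, tray
W=lambda u,v,z:at("wrist",(u,v),z,c)
print("piv",W(199,247,.071).round(4),"pin",W(152,52,.101).round(4))
for q in((489,141),(645,160),(476,262)):print("tray",W(*q,.026).round(3))
# foot of bed edges for depth: bed corners in pixel for z guess; dish & red
for q in((40,210),(56,300)):print(W(*q,.014).round(4))
```

```text
in [[0.556, -0.0701], [0.56, -0.1585], [0.5019, -0.1605], [0.4974, -0.0727]] centre [ 0.5288 -0.1155] L 0.0885 0.0879 W 0.0586 0.0581
92.6
92.92
92.5
91.95
out [[0.5619, -0.063], [0.5672, -0.1673], [0.4947, -0.1708], [0.4901, -0.0633]] centre [ 0.5285 -0.1161] L 0.1044 0.1076 W 0.0718 0.0727
92.93
92.42
90.22
92.75
foot 92.59370525048705
piv [ 0.5241 -0.0334  0.071 ] pin [ 0.6496 -0.0235  0.101 ]
tray [ 0.593 -0.245  0.026]
tray [ 0.594 -0.429  0.026]
tray [ 0.493 -0.245  0.026]
[0.5411 0.162  0.014 ]
[0.4416 0.1706 0.014 ]
```

```bash
python3 -m jog '{"linear":[[7,-46,0],[0,0,-30],[0,0,-30],[0,0,-28],[0,0,0],[0,0,0]],"turn":[0,0,0,0,0,0]}' 0 20; python3 -m jog '{"linear":[[0,0,-2],[0,0,-2],[0,0,0]],"turn":[0,0,0]}'; python3 -m jog '{"linear":[[0,0,-2],[0,0,-2],[0,0,0]],"turn":[0,0,0]}'
```

```text
t: 5.75
tcp_pos: [0.5352, -0.163, 0.2405]
tool_rot: [1.0, 0.001, 0.001, 0.0]
force: [-1.0, -0.4, -0.1]
finger_gap: -0.002
gripper_force: 0.0
t: 6.12
tcp_pos: [0.5342, -0.1632, 0.2361]
tool_rot: [1.0, 0.001, 0.0, 0.0]
force: [0.3, 0.2, -1.0]
finger_gap: -0.003
gripper_force: 0.0
t: 6.5
tcp_pos: [0.5342, -0.1632, 0.2334]
tool_rot: [1.0, 0.001, 0.0, 0.0]
force: [-1.8, 1.6, 12.7]
finger_gap: 0.003
gripper_force: 6.3
```

```bash
python3 -m jog '{"linear":[[0,0,15],[-5,47,0],[0,0,-22],[0,0,-22],[0,0,0]],"turn":[0,0,0,0,0]}' 0 20; for i in 1 ; do python3 -m jog '{"linear":[[0,0,-2],[0,0,-1],[0,0,0]],"turn":[0,0,0]}'|grep -E 'pos|force'; done;  python3 -m jog '{"linear":[[0,0,-2],[0,0,-1],[0,0,0]],"turn":[0,0,0]}'|grep -E 'pos|force'
```

```text
t: 7.12
tcp_pos: [0.5288, -0.1159, 0.2018]
tool_rot: [1.0, 0.001, -0.001, -0.001]
force: [-0.7, -0.1, 0.5]
finger_gap: -0.002
gripper_force: 0.0
tcp_pos: [0.5293, -0.1163, 0.2002]
force: [0.1, -0.5, -0.4]
gripper_force: 0.0
tcp_pos: [0.5291, -0.1162, 0.1966]
force: [-0.4, 0.6, -0.0]
gripper_force: 0.0
```

```bash
python3 -m jog '{"linear":[[0,0,-2],[0,0,-1],[0,0,0]],"turn":[0,0,0]}'|grep -E 'pos|force';  python3 -m jog '{"linear":[[0,0,-2],[0,0,-1],[0,0,0]],"turn":[0,0,0]}'|grep -E 'pos|force'
```

```text
tcp_pos: [0.5291, -0.1161, 0.1936]
force: [-0.1, -0.2, 0.0]
gripper_force: 0.0
tcp_pos: [0.5291, -0.1162, 0.1906]
force: [-0.2, -0.1, -0.4]
gripper_force: 0.0
```

```bash
python3 -m jog '{"linear":[[0,0,-2],[0,0,-1],[0,0,0]],"turn":[0,0,0]}'|grep -E 'pos|force';  python3 -m jog '{"linear":[[0,0,-2],[0,0,-1],[0,0,0]],"turn":[0,0,0]}'|grep -E 'pos|force'
```

```text
tcp_pos: [0.5292, -0.1162, 0.1889]
force: [-1.5, 0.7, 9.0]
gripper_force: 4.7
tcp_pos: [0.5291, -0.1161, 0.1888]
force: [-6.3, 1.4, 31.7]
gripper_force: 15.6
```

```bash
p(){ python3 -c "
from station import *
s=sense();print(s['tcp_pos'].round(5),s['force'].round(1),s['tool_rot'].round(4),round(s['finger_gap'],4))"; }; p; python3 -m jog '{"linear":[[0,0,0]],"turn":[0]}' >/dev/null; p
python3 -m jog '{"linear":[[0,0,30],[0,0,33],[2,-47,0],[0,0,-12],[0,0,0]],"turn":[0,0,0,0,0]}' | grep -E 'pos|force'; python3 -m jog '{"linear":[[0,0,-2],[0,0,-1],[0,0,0]],"turn":[0,0,0]}'|grep -E 'pos|force'
```

```text
[ 0.52907 -0.11606  0.18879] [-6.3  1.4 31.7] [1.0e+00 1.1e-03 8.0e-04 5.0e-04] -0.0041
[ 0.52905 -0.11607  0.18877] [-5.8  2.1 31.8] [1.0e+00 1.1e-03 8.0e-04 5.0e-04] -0.0
tcp_pos: [0.5303, -0.1628, 0.2345]
force: [-0.1, 0.4, -0.2]
gripper_force: 0.0
tcp_pos: [0.5307, -0.1622, 0.2335]
force: [-3.1, -0.4, 7.9]
gripper_force: 3.9
```

```bash
python3 -m jog '{"linear":[[0,0,-1],[0,0,-1],[0,0,0]],"turn":[0,0,0]}'|grep -E 'pos|force'; python3 -c "
from station import *
s=sense();print(s['tcp_pos'].round(5),s['tool_rot'].round(4))"
python3 -m jog '{"linear":[[0,0,15],[0,94,0],[0,0,-11],[0,0,0]],"turn":[0,0,0,0]}' | tail -5; python3 -m jog '{"linear":[[0,0,15],[0,47,0],[0,47,0],[0,0,-11],[0,0,0]],"turn":[0,0,0,0,0]}' | grep -E 'pos|force'; python3 -m jog '{"linear":[[0,0,-2],[0,0,-2],[0,0,0]],"turn":[0,0,0]}'|grep -E 'pos|force'
```

```text
tcp_pos: [0.5306, -0.1621, 0.2334]
force: [-5.6, 1.9, 20.9]
gripper_force: 10.5
[ 0.5306  -0.16209  0.23339] [ 1.0e+00  1.8e-03 -6.0e-04  1.0e-04]
tcp_pos: [0.5308, -0.0637, 0.2427]
force: [-8.2, 23.7, 63.7]
gripper_force: 31.8
tcp_pos: [0.5305, -0.0637, 0.2424]
force: [-13.1, 25.1, 90.9]
gripper_force: 45.3out of range: a shift must lie within [-62.5, 62.5]
```

```bash
python3 -m jog '{"linear":[[0,0,60],[0,0,50],[-5,60,0],[-5,60,0],[-5,60,0],[-5,60,0],[-5,60,0],[-5,60,0],[0,0,0],[0,0,0]],"turn":[0,0,0,0,0,0,0,0,0,0]}' 0.6 20 | grep -E '^t:|pos|force'
python3 - <<'E'
from h import *
c=get_calibration("wrist");np.save("pics/c3.npy",c,allow_pickle=True)
i=snapshot("wrist")[:,:,::-1];cv2.imwrite("pics/w3.png",i)
cv2.imwrite("pics/top2.png",snapshot("top")[:,:,::-1])
E
```

```text
t: 13.12
tcp_pos: [0.5006, 0.291, 0.3404]
force: [0.8, -0.3, -0.0]
gripper_force: 0.0
```

View pics/w3.png

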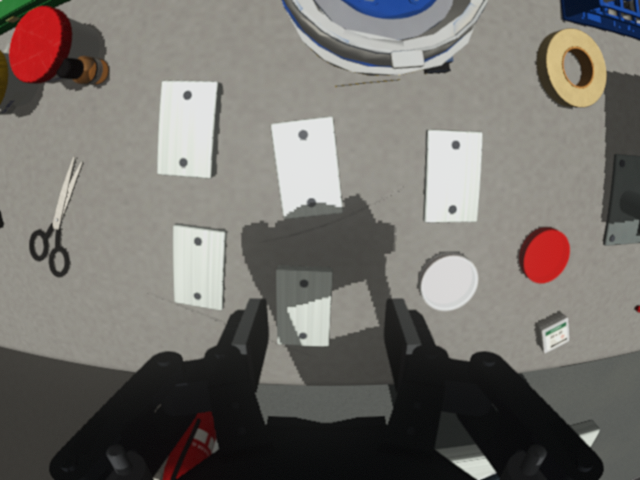

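The view shows the plates by their hole pairs: A (187,95)/(183,162), B (303,134)/(311,202), C (456,145)/(452,210), D (198,241)/(197,296), E (304,283)/(303,336). The dish is at (449,282). The thicknesses can't be read from here, so I'll touch the plates.

Run:
```python
from h import *
c=np.load("pics/c3.npy",allow_pickle=True).item()
H=dict(A=((187,95),(183,162)),B=((303,134),(311,202)),C=((456,145),(452,210)),D=((198,241),(197,296)),E=((304,283),(303,336)))
for k,(a,b) in H.items():
    a=at("wrist",a,.012,c);b=at("wrist",b,.012,c);d=(a-b)[:2];m=(a+b)/2
    print(k,m[:2].round(4),"r",np.hypot(*m[:2]).round(3),"ang",np.degrees(np.arctan2(d[1],d[0])).round(1),"sep",np.linalg.norm(d).round(4), "top px",pix("top",m).round(0))
print("dish",at("wrist",(449,282),.010,c).round(4))
```

```text
A [0.578 0.407] r 0.707 ang -6.5 sep 0.0565 top px [194. 233.]
B [0.5418 0.3052] r 0.622 ang 6.2 sep 0.0561 top px [229. 245.]
C [0.5362 0.1819] r 0.566 ang 0.9 sep 0.056 top px [271. 246.]
D [0.4522 0.407 ] r 0.608 ang -8.6 sep 0.0555 top px [195. 276.]
E [0.4119 0.3104] r 0.516 ang -2.3 sep 0.0568 top px [228. 289.]
dish [0.4389 0.1753 0.01  ]
```

```bash
python3 -m jog '{"linear":[[41,14,-45],[0,0,-50],[0,0,-50],[0,0,-8],[0,0,0]],"turn":[0,0,0,0,0]}' 0 20 | grep -E 'pos|^force'; python3 -m jog '{"linear":[[0,0,-2],[0,0,-2],[0,0,0]],"turn":[0,0,0]}'| grep -E 'pos|^force'
```

```text
tcp_pos: [0.5426, 0.3033, 0.188]
force: [-0.0, 0.6, -0.0]
tcp_pos: [0.5429, 0.3046, 0.1856]
force: [-0.8, -1.8, 5.2]
```

```bash
python3 -m jog '{"linear":[[0,0,20],[18,51,0],[17,51,-6],[0,0,-11],[0,0,0]],"turn":[0,0,0,0,0]}' | grep -E 'pos|^force'; python3 -m jog '{"linear":[[0,0,-2],[0,0,-2],[0,0,0]],"turn":[0,0,0]}'| grep -E 'pos|^force'
```

```text
tcp_pos: [0.5781, 0.4087, 0.1896]
force: [1.6, 3.6, 4.7]
tcp_pos: [0.5781, 0.4083, 0.1894]
force: [-4.2, 3.7, 20.8]
```

```bash
python3 -m jog '{"linear":[[0,0,20],[-42,0,0],[-42,-1,0],[-42,0,-10],[0,0,-11],[0,0,-1],[0,0,0]],"turn":[0,0,0,0,0,0,0]}' | grep -E 'pos|^force'; python3 -m jog '{"linear":[[0,0,-2],[0,0,-1],[0,0,0]],"turn":[0,0,0]}'| grep -E 'pos|^force'
```

```text
tcp_pos: [0.45, 0.405, 0.1815]
force: [-6.1, -0.8, 6.8]
tcp_pos: [0.45, 0.405, 0.1814]
force: [-9.7, -3.5, 26.2]
```

```bash
python3 -m jog '{"linear":[[0,0,20],[-19,-48,0],[-19,-47,-4],[0,0,-9],[0,0,0]],"turn":[0,0,0,0,0]}' | grep -E 'pos|^force'; python3 -m jog '{"linear":[[0,0,-2],[0,0,-1],[0,0,0]],"turn":[0,0,0]}'| grep -E '^t|pos|^force'
```

```text
tcp_pos: [0.413, 0.3094, 0.1855]
force: [-3.2, -6.1, 10.8]
t: 17.48
tcp_pos: [0.4129, 0.3096, 0.1853]
tool_rot: [1.0, 0.002, -0.001, 0.002]
force: [-5.9, -11.5, 35.3]
```

```bash
python3 -m jog '{"linear":[[0,0,30],[-1,1,0],[0,0,0],[0,0,-20],[0,0,-22],[0,0,0]],"turn":[0,0,-0.5,0,0,0]}' 0.8 20| grep -E 'pos|^force|gap';  python3 -m jog '{"linear":[[0,0,0],[0,0,0],[0,0,0],[0,0,0]],"turn":[0,0,0,0]}' 0 60
python3 - <<'E'
from h import *
i=snapshot("wrist")[:,:,::-1];cv2.imwrite("pics/w4.png",i[200:440,140:500])
E
```

```text
tcp_pos: [0.4124, 0.312, 0.1679]
force: [-0.1, 0.2, 0.1]
finger_gap: 0.797
t: 18.73
tcp_pos: [0.4127, 0.3121, 0.1709]
tool_rot: [1.0, -0.021, 0.001, -0.001]
force: [-0.5, 0.6, 5.7]
finger_gap: 0.568
gripper_force: 65.7
```

View pics/w4.png

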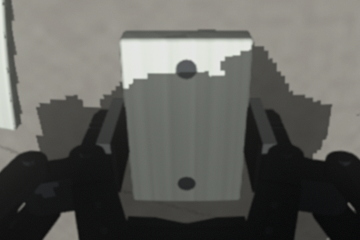

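```bash
python3 -m jog '{"linear":[[0,0,57],[0,0,57],[8,-30,0],[8,-30,0],[8,-30,0],[8,-30,0],[8,-30,0],[8,-30,0],[8,-30,0],[8,-30,0],[8,-30,0],[8,-30,0]],"turn":[1,1,1,1,1,1,1,1,1,1,1,1]}' 0 60 | grep -E 'pos|^force|gap';  python3 -m jog '{"linear":[[7,-26,0],[7,-26,0],[7,-26,0],[7,-26,0],[8,-24,0],[0,0,0],[0,0,0],[0,0,0]],"turn":[1,1,1,1,1,1,1,0]}' 0 60
```

```text
tcp_pos: [0.4923, 0.0108, 0.2839]
force: [0.6, -0.5, -1.3]
finger_gap: 0.566
t: 21.28
tcp_pos: [0.5281, -0.1162, 0.2838]
tool_rot: [0.691, 0.723, 0.0, 0.0]
force: [-0.8, 0.0, -0.8]
finger_gap: 0.567
gripper_force: 62.7
```

Run:
```python
from h import *
c=get_calibration("wrist");np.save("pics/c5.npy",c,allow_pickle=True)
i=snapshot("wrist")[:,:,::-1];cv2.imwrite("pics/w5.png",i)
```

```text
(no output)
```

View pics/w5.png

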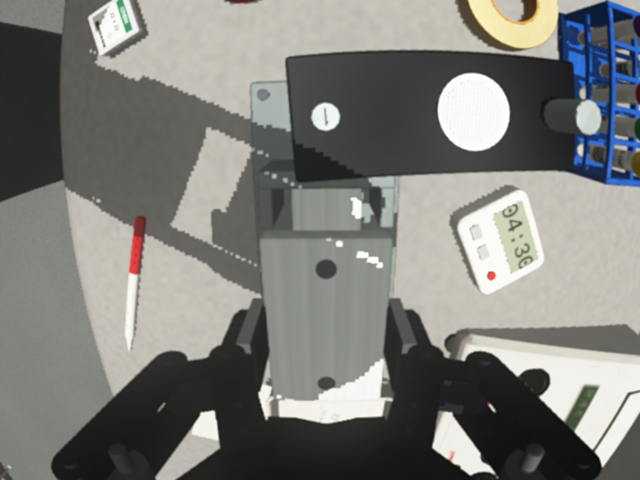

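Run:
```python
from h import *
c=np.load("pics/c5.npy",allow_pickle=True).item()
a=at("wrist",(326,269),.125,c);b=at("wrist",(326,383),.125,c);d=a-b;print(a.round(4),b.round(4),((a+b)/2).round(4),np.linalg.norm(d).round(4),np.degrees(np.arctan2(d[1],d[0])).round(2))
print("ends", at("wrist",(326,233),.125,c).round(4))
print(at("wrist",(326,116),.071,c).round(4),at("wrist",(588,118),.101,c).round(4))
```

```text
[ 0.5269 -0.0894  0.125 ] [ 0.5294 -0.1455  0.125 ] [ 0.5281 -0.1174  0.125 ] 0.0562 92.48
ends [ 0.5263 -0.0751  0.125 ]
[ 0.5245 -0.0334  0.071 ] [ 0.6497 -0.0189  0.101 ]
```

```bash
python3 -m jog '{"linear":[[1,1,-20],[0,0,-35],[0,0,-25],[0,0,-12],[0,0,-4],[0,0,0]],"turn":[0,0,0,0,0,0]}' 0 60 | grep -E 'pos|^force|gap'; python3 -m jog '{"linear":[[0,0,-1],[0,0,0]],"turn":[0,0]}' 0 60
```

```text
tcp_pos: [0.5294, -0.1152, 0.1881]
force: [-0.1, 0.0, -0.1]
finger_gap: 0.568
t: 22.32
tcp_pos: [0.5294, -0.1152, 0.1874]
tool_rot: [0.691, 0.723, 0.0, 0.001]
force: [-0.1, -0.7, -0.7]
finger_gap: 0.571
gripper_force: 62.8
```

```bash
python3 -m jog '{"linear":[[0,0,-1],[0,0,0]],"turn":[0,0]}' 0 60| grep -E 'pos|^force|gap'; python3 -m jog '{"linear":[[0,0,0],[0,0,0],[0,0,50],[0,0,50],[1,40,0],[1,40,0],[1,40,0],[1,40,0],[1,40,0],[1,40,0],[1,40,0],[1,40,0]],"turn":[0,0,0,0,-1,-1,-1,-1,-1,-1,-1,-1]}' 0.7 60| grep -E 'pos|^force|gap'; python3 -m jog '{"linear":[[1,25,0],[1,25,0],[1,25,0],[1,25,0],[0,0,-20],[0,0,-20],[0,0,-20],[0,0,0],[0,0,0],[0,0,0]],"turn":[-1,-1,-1,-1,-1,-1,-1,-1,-1,-0.3]}' 0.8 60
python3 - <<'E'
from h import *
c=get_calibration("wrist");np.save("pics/c6.npy",c,allow_pickle=True)
i=snapshot("wrist")[:,:,::-1];cv2.imwrite("pics/w6.png",i)
E
```

```text
tcp_pos: [0.5293, -0.1152, 0.1862]
force: [0.2, 0.3, 3.5]
finger_gap: 0.565
tcp_pos: [0.537, 0.2061, 0.2855]
force: [0.9, -0.1, -0.5]
finger_gap: 0.701
t: 25.32
tcp_pos: [0.541, 0.3048, 0.2253]
tool_rot: [0.999, 0.053, -0.0, 0.0]
force: [-0.5, 0.4, -0.9]
finger_gap: 0.796
gripper_force: 0.0
```

View pics/w6.png

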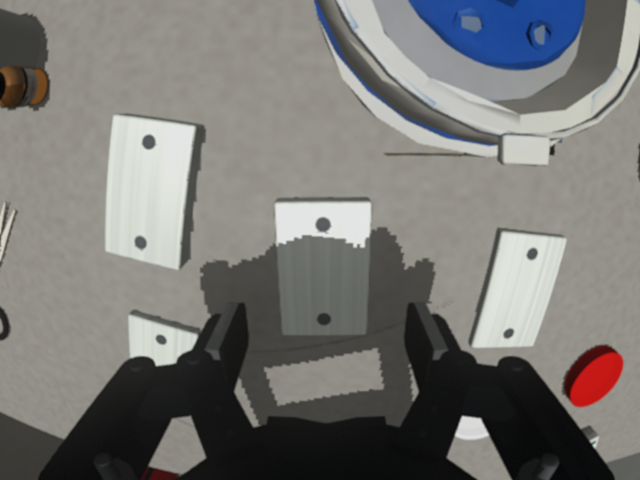

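```bash
python3 - <<'E'
from h import *
c=np.load("pics/c6.npy",allow_pickle=True).item()
a=at("wrist",(323,224),.012,c);b=at("wrist",(323,319),.012,c);d=a-b;print(((a+b)/2).round(4),np.linalg.norm(d).round(4),np.degrees(np.arctan2(d[1],d[0])).round(2))
E
python3 -m jog '{"linear":[[0,0,-25],[0,0,-26],[0,0,-2],[0,0,0]],"turn":[0,0,0,0]}' 0.8 60| grep -E 'pos|^force|gap';  python3 -m jog '{"linear":[[0,0,0],[0,0,0],[0,0,0],[0,0,0]],"turn":[0,0,0,0]}' 0 60
```

```text
[0.5415 0.3057 0.012 ] 0.0565 5.84
tcp_pos: [0.5414, 0.3049, 0.1731]
force: [-0.3, -0.0, -0.1]
finger_gap: 0.801
t: 26.38
tcp_pos: [0.5418, 0.3051, 0.1744]
tool_rot: [0.999, 0.053, 0.001, -0.0]
force: [-0.8, -0.2, 5.9]
finger_gap: 0.563
gripper_force: 62.8
```

```bash
python3 -m jog '{"linear":[[0,0,57],[0,0,57],[-1,-33,0],[-1,-33,0],[-1,-33,0],[-1,-33,0],[-1,-33,0],[-1,-33,0],[-1,-33,0],[-1,-33,0],[-1,-33,0],[-1,-33,0]],"turn":[1,1,1,1,1,1,1,1,1,1,1,1]}' 0 60 | grep -E 'pos|^force|gap';  python3 -m jog '{"linear":[[-1,-30,0],[-1,-30,0],[-1,-31,0],[0,0,0],[0,0,0],[0,0,0],[0,0,0]],"turn":[1,1,1,1,1,0.3,0]}' 0 60;  python3 - <<'E'
from h import *
c=get_calibration("wrist");np.save("pics/c7.npy",c,allow_pickle=True)
i=snapshot("wrist")[:,:,::-1];cv2.imwrite("pics/w7.png",i)
g=cv2.cvtColor(i[245:425,285:370],cv2.COLOR_BGR2GRAY)
m=(g<60).astype('u1');n,l,s,ce=cv2.connectedComponentsWithStats(m)
h=[(ce[k]+[285,245]) for k in range(1,n) if 60<s[k,4]<700];print(h)
if len(h)==2:
    s=sense();z=s['tcp_pos'][2]-.172+.012
    a,b=[at("wrist",p,z,c) for p in h];d=a-b;print(((a+b)/2).round(4),np.linalg.norm(d).round(4),np.degrees(np.arctan2(d[1],d[0])).round(2))
E
```

```text
tcp_pos: [0.5309, -0.0262, 0.2869]
force: [-1.0, -0.9, -1.2]
finger_gap: 0.561
t: 28.75
tcp_pos: [0.5281, -0.116, 0.2868]
tool_rot: [0.691, 0.723, -0.0, 0.0]
force: [0.5, 0.4, -1.1]
finger_gap: 0.563
gripper_force: 62.6
[array([298.94011976, 421.91017964]), array([354.34090909, 421.89772727])]
[ 0.5309 -0.1731  0.1268] 0.0273 -177.46
```

```bash
cat >> h.py <<'E'
def holes(i,boxes,c,z):
    out=[]
    for (u0,u1,v0,v1) in boxes:
        g=cv2.GaussianBlur(cv2.cvtColor(i[v0:v1,u0:u1],cv2.COLOR_BGR2GRAY),(0,0),1)
        b=cv2.morphologyEx(g,cv2.MORPH_BLACKHAT,cv2.getStructuringElement(2,(31,31)))
        m=(b>.55*b.max()).astype('u1');n,l,s,ce=cv2.connectedComponentsWithStats(m)
        k=1+s[1:,4].argmax();out.append(ce[k]+[u0,v0]);print(out[-1].round(1),s[k].tolist(),b.max())
    a,b=[at("wrist",p,z,c) for p in out];d=a-b
    print("mid",((a+b)/2).round(4),"sep",np.linalg.norm(d).round(4),"ang",np.degrees(np.arctan2(d[1],d[0])).round(2));return out
E
python3 - <<'E'
from h import *
for f,ci,z in(("w5","c5",.125),("w7","c7",.127)):
    holes(cv2.imread(f"pics/{f}.png"),((306,346,250,290),(306,346,365,398)),np.load(f"pics/{ci}.npy",allow_pickle=True).item(),z)
E
```

```text
[325.7 268.8] [10, 10, 21, 19, 307] 82
[325.8 382.6] [12, 12, 17, 12, 162] 79
mid [ 0.528  -0.1173  0.125 ] sep 0.0561 ang 92.54
[325.8 265.1] [10, 6, 20, 19, 293] 83
[325.8 377.8] [12, 7, 17, 14, 165] 77
mid [ 0.528  -0.1155  0.127 ] sep 0.0551 ang 92.49
```

```bash
python3 -m jog '{"linear":[[1,0,-20],[0,0,-30],[0,0,-22],[0,0,-8],[0,0,-2],[0,0,0]],"turn":[0,0,0,0,0,0]}' 0 60 | grep -E 'pos|^force|gap'; python3 -m jog '{"linear":[[0,0,-1],[0,0,-1],[0,0,0]],"turn":[0,0,0]}' 0 60 | grep -E 'pos|^force|gap'
```

```text
tcp_pos: [0.5295, -0.1163, 0.2053]
force: [-0.4, -0.1, -1.3]
finger_gap: 0.564
tcp_pos: [0.5292, -0.1162, 0.2029]
force: [0.1, 0.3, -1.2]
finger_gap: 0.56
```

```bash
python3 -m jog '{"linear":[[0,0,-1],[0,0,0]],"turn":[0,0]}' 0 60| grep -E 'pos|^force|gap'; python3 -m jog '{"linear":[[0,0,0],[0,0,0],[0,0,45],[0,0,40],[0,30,0],[1,30,0],[0,30,0],[1,30,0],[1,30,0],[0,30,0],[1,30,0],[1,30,0]],"turn":[0,0,0,0,-1,-1,-1,-1,-1,-1,-1,-1]}' 0.7 60| grep -E 'pos|^force|gap'; python3 -m jog '{"linear":[[1,30,0],[1,28,0],[0,0,-20],[0,0,-20],[0,0,-20],[0,0,0],[0,0,0],[0,0,0],[0,0,0],[0,0,0],[0,0,0]],"turn":[-1,-1,-1,-1,-1,-1,-1,-1,-1,-1,-0.3]}' 0.8 60
python3 - <<'E'
from h import *
c=get_calibration("wrist");np.save("pics/c8.npy",c,allow_pickle=True)
i=snapshot("wrist")[:,:,::-1].copy();cv2.imwrite("pics/w8.png",i)
e=[pix("wrist",[0.5362+s*.028,0.1819,.008],c) for s in(1,-1)];print(e)
holes(i,[(int(u)-20,int(u)+20,int(v)-20,int(v)+20) for u,v in e],c,.008)
# dish still there?
t=snapshot("top")[:,:,::-1];cv2.imwrite("pics/top3.png",t)
E
```

```text
tcp_pos: [0.5292, -0.1162, 0.2018]
force: [0.5, -0.8, -0.4]
finger_gap: 0.562
tcp_pos: [0.534, 0.1248, 0.2867]
force: [0.4, 0.6, 0.3]
finger_gap: 0.704
t: 33.05
tcp_pos: [0.5361, 0.1818, 0.2267]
tool_rot: [1.0, 0.009, -0.0, 0.0]
force: [0.7, 0.3, -0.0]
finger_gap: 0.799
gripper_force: 0.0
[array([325.49894587, 222.72572399]), array([323.84237161, 314.90881537])]
[323.4 238. ] [0, 32, 40, 8, 264] 138
[326.1 314.9] [17, 16, 13, 11, 115] 67
mid [0.5319 0.1817 0.008 ] sep 0.0475 ang 2.72
```

```bash
python3 -m jog '{"linear":[[0,0,-25],[0,0,-27],[0,0,-3],[0,0,0]],"turn":[0,0,0,0]}' 0.8 60| grep -E 'pos|^force|gap';  python3 -m jog '{"linear":[[0,0,0],[0,0,0],[0,0,0],[0,0,0]],"turn":[0,0,0,0]}' 0 60| grep -E 'pos|^force|gap'
python3 -m jog '{"linear":[[0,0,57],[0,0,57],[-1,-30,0],[-1,-30,0],[-1,-30,0],[-1,-30,0],[-1,-30,0],[-1,-30,0],[-1,-30,0],[0,-30,0],[0,-30,0],[0,-28,0]],"turn":[1,1,1,1,1,1,1,1,1,1,1,1]}' 0 60 | grep -E 'pos|^force|gap';  python3 -m jog '{"linear":[[0,0,0],[0,0,0],[0,0,0],[0,0,0],[0,0,0],[0,0,0],[0,0,0],[0,0,0]],"turn":[1,1,1,1,1,1,0.3,0]}' 0 60;  python3 - <<'E'
from h import *
c=get_calibration("wrist");np.save("pics/c9.npy",c,allow_pickle=True)
i=snapshot("wrist")[:,:,::-1].copy();cv2.imwrite("pics/w9.png",i)
z=sense()['tcp_pos'][2]-.173+.008
holes(i,((306,346,250,290),(306,346,365,398)),c,z)
E
```

```text
tcp_pos: [0.5363, 0.1819, 0.1719]
force: [0.6, -0.5, 0.6]
finger_gap: 0.799
tcp_pos: [0.5366, 0.182, 0.1732]
force: [-0.3, -0.2, 6.4]
finger_gap: 0.56
tcp_pos: [0.529, -0.1172, 0.2861]
force: [1.3, 0.4, -0.5]
finger_gap: 0.56
t: 36.65
tcp_pos: [0.5291, -0.1161, 0.2859]
tool_rot: [0.691, 0.723, 0.0, 0.0]
force: [0.1, -0.1, -0.1]
finger_gap: 0.556
gripper_force: 62.3
[325.4 262.6] [10, 4, 20, 18, 283] 84
[323.4 393.1] [0, 24, 40, 7, 132] 127
mid [ 0.5288 -0.1235  0.1209] sep 0.0683 ang 91.66
```

```bash
python3 -m jog '{"linear":[[0,0,-20],[0,0,-30],[0,0,-15],[0,0,-6],[0,0,0]],"turn":[0,0,0,0,0]}' 0 60 | grep -E 'pos|^force|gap'; python3 -m jog '{"linear":[[0,0,-1],[0,0,-1],[0,0,0]],"turn":[0,0,0]}' 0 60 | grep -E 'pos|^force|gap'
```

```text
tcp_pos: [0.5293, -0.1162, 0.2147]
force: [0.3, 0.1, -0.2]
finger_gap: 0.558
tcp_pos: [0.5293, -0.1162, 0.2131]
force: [-0.1, 1.2, 0.1]
finger_gap: 0.56
```

```bash
python3 -m jog '{"linear":[[0,0,0],[0,0,0],[0,0,30],[0,0,0],[0,0,0],[0,0,0],[0,0,-18],[0,0,0]],"turn":[0,0,0,0,0,0,0,0]}' 0.7 60 | grep -E 'pos|^force|gap'; python3 -m jog '{"linear":[[0,0,0],[0,0,0],[0,0,0],[0,0,0]],"turn":[0,0,0,0]}' 0 20 | grep -E 'pos|^force|gap'; python3 -m jog '{"linear":[[0,0,-2],[0,0,-2],[0,0,0]],"turn":[0,0,0]}' 0 20 | grep -E 'pos|^force|gap'
```

```text
tcp_pos: [0.5285, -0.1159, 0.2232]
force: [-1.4, 0.3, 0.3]
finger_gap: 0.703
tcp_pos: [0.5292, -0.1162, 0.225]
force: [-0.5, -0.5, -0.3]
finger_gap: -0.001
tcp_pos: [0.5292, -0.1161, 0.2209]
force: [-0.8, 0.2, 2.4]
finger_gap: -0.001
```

```bash
python3 -m jog '{"linear":[[0,0,50],[-18,58,0],[-18,58,0],[-18,58,0],[-18,58,0],[-18,59,0],[0,0,0],[0,0,0]],"turn":[0,0,0,0,0,0,0,0]}' 0.95 20 | grep -E '^t|pos|^force|gap'
python3 - <<'E'
from h import *
c=get_calibration("wrist")
i=snapshot("wrist")[:,:,::-1].copy();cv2.imwrite("pics/w10.png",i)
hsv=cv2.cvtColor(i,cv2.COLOR_BGR2HSV);print("exp",pix("wrist",[.4389,.1753,.014],c))
g=cv2.GaussianBlur(i,(0,0),1)
m=((hsv[...,1]<30)&(hsv[...,2]>185)).astype('u1');cs,_=cv2.findContours(m,0,2)
for k in cs:
    if cv2.contourArea(k)>800:
        (u,v),wh,an=cv2.minAreaRect(k);print(round(u),round(v),np.round(wh),cv2.contourArea(k),at("wrist",(u,v),.014,c).round(4))
t=snapshot("top")[:,:,::-1];hsv=cv2.cvtColor(t,cv2.COLOR_BGR2HSV);m=((hsv[...,2]>185)&(hsv[...,1]<40)).astype('u1');m[:180]=0;m[320:]=0
cs,_=cv2.findContours(m,0,2)
for k in cs:
    if cv2.contourArea(k)>100:
        (u,v),wh,an=cv2.minAreaRect(k);print("top",round(u,1),round(v,1),np.round(wh,1),at("top",(u,v),.014).round(3))
E
```

```text
t: 40.58
tcp_pos: [0.4393, 0.1749, 0.2707]
tool_rot: [0.69, 0.723, 0.0, 0.0]
force: [0.1, 0.5, 0.2]
finger_gap: 0.947
exp [325.28368283 245.85476791]
240 401 [44. 31.] 953.0 [0.3738 0.0333 0.014 ]
34 347 [210.  68.] 5715.0 [0.1572 0.0545 0.014 ]
326 243 [80. 86.] 5474.5 [0.4393 0.1773 0.014 ]
614 176 [ 41. 188.] 945.5 [0.6571 0.2414 0.014 ]
top 194.1 275.4 [16.1 26. ] [0.455 0.409 0.014]
top 437.4 269.3 [31.2 26.1] [ 0.456 -0.301  0.014]
top 374.4 244.2 [15.8 26.2] [ 0.533 -0.12   0.014]
top 450.7 239.7 [31.5 63. ] [ 0.541 -0.343  0.014]
top 194.2 232.4 [16.1 25.9] [0.58  0.407 0.014]
top 341.5 220.0 [12. 11.] [ 0.606 -0.025  0.014]
top 370.6 201.0 [18.2 21.3] [ 0.66  -0.112  0.014]
```

View pics/w10.png

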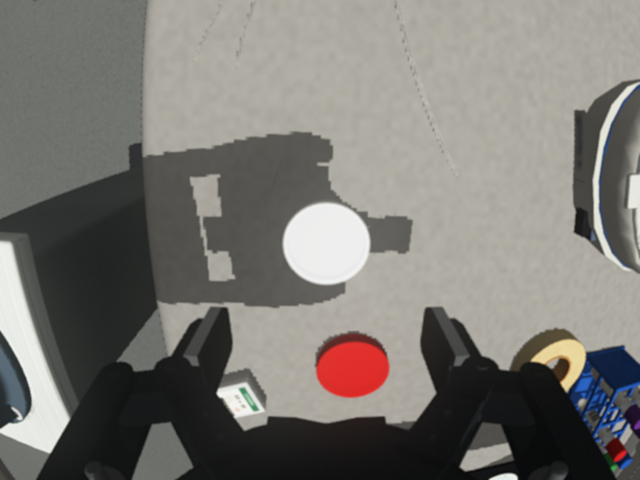

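```bash
python3 -m jog '{"linear":[[0,1,-40],[0,0,-40],[0,0,-17],[0,0,0]],"turn":[0,0,0,0]}' 0.95 40| grep -E 'pos|^force|gap';  python3 -m jog '{"linear":[[0,0,0],[0,0,0],[0,0,0],[0,0,0]],"turn":[0,0,0,0]}' 0 40| grep -E 'pos|force|gap'; python3 -m jog '{"linear":[[0,0,55],[0,0,58],[18,-58,0],[18,-58,0],[18,-58,0],[18,-58,0],[18,-59,0],[0,0,0],[0,0,0]],"turn":[0,0,0,0,0,0,0,0,0]}' 0 40
python3 - <<'E'
from h import *
cv2.imwrite("pics/w11.png",snapshot("wrist")[:,:,::-1])
E
```

```text
tcp_pos: [0.4397, 0.1742, 0.1725]
force: [-0.5, -0.1, -0.2]
finger_gap: 0.949
tcp_pos: [0.4397, 0.1756, 0.1751]
force: [0.4, -4.6, 6.9]
finger_gap: 0.603
gripper_force: 41.4
t: 42.8
tcp_pos: [0.5285, -0.1149, 0.2868]
tool_rot: [0.691, 0.723, -0.0, -0.001]
force: [-0.6, 0.9, -0.8]
finger_gap: 0.601
gripper_force: 42.2
```

```bash
python3 -m jog '{"linear":[[0,-1,-20],[0,0,-25],[0,0,-12],[0,0,-5],[0,0,0]],"turn":[0,0,0,0,0]}' 0 40 | grep -E 'pos|^force|gap'; python3 -m jog '{"linear":[[0,0,-1],[0,0,-1],[0,0,0]],"turn":[0,0,0]}' 0 40 | grep -E 'pos|^force|gap'
```

```text
tcp_pos: [0.5292, -0.1157, 0.2248]
force: [0.5, -0.1, -0.3]
finger_gap: 0.601
tcp_pos: [0.5292, -0.1163, 0.223]
force: [0.1, -1.0, -0.6]
finger_gap: 0.6
```

Run:
```python
from h import *
c=get_calibration("wrist");i=snapshot("wrist")[:,:,::-1].copy();cv2.imwrite("pics/w12.png",i)
hsv=cv2.cvtColor(i,cv2.COLOR_BGR2HSV)
a=pix("wrist",[.529,-.116,.062],c);print(a)
m=((hsv[...,1]<40)&(hsv[...,2]>110)).astype('u1');n,l,s,ce=cv2.connectedComponentsWithStats(m[240:430,240:400])
for k in range(1,n):
    if s[k,4]>300:print(ce[k]+[240,240],s[k])
```

```text
[325.29942717 325.63543069]
[327.13613801 308.01894673] [   20     0   140   140 16520]
[344.34531392 407.52365787] [  21  130  136   54 2198]
```

```bash
python3 -m jog '{"linear":[[0,0,-1],[0,0,0]],"turn":[0,0]}' 0 40 | grep -E 'pos|^force|gap';  python3 -m jog '{"linear":[[0,0,-1],[0,0,0]],"turn":[0,0]}' 0 40 | grep -E 'pos|^force|gap'
```

```text
tcp_pos: [0.5292, -0.1162, 0.2225]
force: [-1.7, -0.4, 5.3]
finger_gap: 0.602
tcp_pos: [0.5292, -0.1162, 0.2224]
force: [-1.8, 0.9, 12.2]
finger_gap: 0.603
```

```bash
python3 -m jog '{"linear":[[0,0,1],[0,0,0],[0,0,0],[0,0,35],[0,0,45],[0,0,0],[0,0,0]],"turn":[0,0,0,0,0,0,0]}' 0.8 40 | grep -E '^t|pos|^force|gap'
python3 - <<'E'
from h import *
c=get_calibration("wrist");i=snapshot("wrist")[:,:,::-1].copy()
s=cv2.resize(i[0:430,180:640],None,fx=1.25,fy=1.25);cv2.imwrite("pics/w13.png",s)
print(pix("wrist",[.529,-.116,.0615],c))
E
```

```text
t: 45.28
tcp_pos: [0.5288, -0.116, 0.3013]
tool_rot: [0.691, 0.723, -0.0, -0.0]
force: [0.7, 0.4, 0.3]
finger_gap: 0.8
[326.72452083 256.22839891]
```

View pics/w13.png

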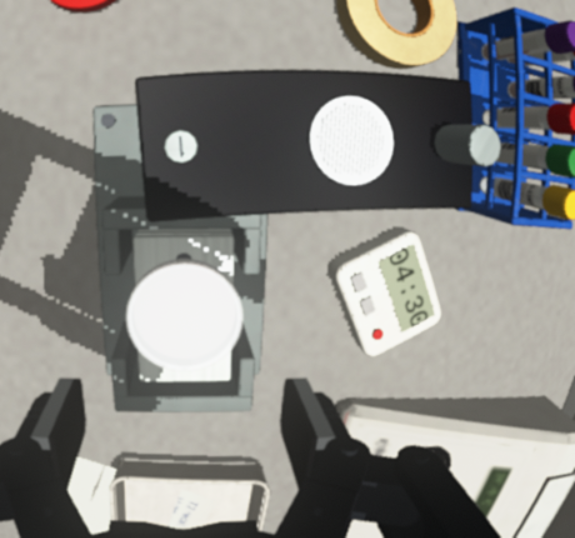

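```bash
python3 -m jog '{"linear":[[0,8,0],[0,8,0],[0,8,0],[0,8,0],[0,8,0],[0,8,0],[20,8,0],[20,8,0],[20,8,0],[20,8,0],[20,8,0],[20,7,0]],"turn":[-1,-1,-1,-1,-1,-1,-1,-1,-1,-1,-1,-1]}' 0.6 20 | grep -E 'pos|^force|gap';  python3 -m jog '{"linear":[[0,0,0],[0,0,0],[0,0,0],[0,0,0],[0,0,0],[0,0,0],[0,0,0],[1,0,-25],[0,0,-25],[0,0,-3],[0,0,0]],"turn":[-1,-1,-1,-1,-1,-1,-0.5,0,0,0,0]}' 0.6 20; python3 -m jog '{"linear":[[0,0,0],[0,0,0],[0,0,0],[0,0,0]],"turn":[0,0,0,0]}' 0 20
```

```text
tcp_pos: [0.6492, -0.0207, 0.2993]
force: [-0.0, -0.5, -0.7]
finger_gap: 0.6
t: 48.2
tcp_pos: [0.6501, -0.0212, 0.2479]
tool_rot: [1.0, 0.001, -0.001, -0.0]
force: [-0.1, -0.1, 1.1]
finger_gap: 0.6
gripper_force: 0.0
t: 48.7
tcp_pos: [0.6506, -0.0211, 0.2498]
tool_rot: [1.0, 0.001, 0.001, 0.0]
force: [-0.1, 1.3, 3.8]
finger_gap: 0.198
gripper_force: 21.5
```

```bash
python3 -m jog '{"linear":[[0,-25,0],[-5,-25,0],[-10,-24,0],[-15,-21,0],[-19,-18,0],[-22,-14,0],[-24,-8,0],[-25,-4,0],[0,0,0],[0,0,0]],"turn":[0,0,0,0,0,0,0,0,0,0]}' 0 20 | grep -E 'pos|^force|gap'; python3 -m jog '{"linear":[[-2,0,0],[0,0,0]],"turn":[0,0]}' 0 20| grep -E 'pos|^force|gap'
```

```text
tcp_pos: [0.5301, -0.1598, 0.2492]
force: [0.6, 2.8, 5.8]
finger_gap: 0.202
tcp_pos: [0.5294, -0.1598, 0.2492]
force: [3.9, 4.8, 2.9]
finger_gap: 0.2
```

```bash
python3 -m jog '{"linear":[[-2,0,0],[0,0,0]],"turn":[0,0]}' 0 20| grep -E 'pos|^force|gap'; python3 -m jog '{"linear":[[-2,0,0],[0,0,0]],"turn":[0,0]}' 0 20| grep -E 'pos|^force|gap'
```

```text
tcp_pos: [0.5286, -0.1597, 0.2493]
force: [8.4, 7.0, 1.6]
finger_gap: 0.198
tcp_pos: [0.5279, -0.1596, 0.2493]
force: [13.2, 8.8, -1.4]
finger_gap: 0.206
```

```bash
python3 -m jog '{"linear":[[0,0,0],[0,0,0],[0,0,0],[0,0,50],[-10,10,50],[-10,8,50],[-8,8,0],[0,0,0],[0,0,0]],"turn":[0,0,0,0,0,0,0,0,0]}' 0.6 20| grep -E '^t|pos|^force|gap'
python3 - <<'E'
from h import *
def cov(i,c):
    g=i.max(2);m=(g<75).astype('u1');m[240:]=0
    n,l,s,ce=cv2.connectedComponentsWithStats(m);k=1+s[1:,4].argmax();print(s[k])
    cs,_=cv2.findContours((l==k).astype('u1'),0,1);P=np.array([at("wrist",q[0],.07,c)[:2] for q in max(cs,key=len)])
    r=cv2.minAreaRect((P*1000).astype('f4'));print(r)
    # far edge fit
    x=P[:,1];sel=[]
    for y0 in np.arange(-.15,-.04,.005):
        q=P[abs(P[:,1]-y0)<.003];sel.append(q[q[:,0].argmax()])
    sel=np.array(sel);f=np.polyfit(sel[:,1],sel[:,0],1);f=np.polyfit(*sel[abs(np.polyval(f,sel[:,1])-sel[:,0])<.002][:,::-1].T,1);print("edge slope deg",90-np.degrees(np.arctan(f[0])))
c1=dict(get_calibration("wrist"));i=snapshot("wrist")[:,:,::-1].copy();cv2.imwrite("pics/w14.png",i);cov(i,c1)
o=dict(c1);o["world_to_cam"]=np.array([[6.68065768e-03,-9.99977269e-01,9.11100908e-04,-1.37802126e-01],[-9.45814528e-01,-6.02300971e-03,3.24651510e-01,4.31737569e-01],[-3.24638643e-01,-3.03061808e-03,-9.45833266e-01,5.43375858e-01],[0,0,0,1]])
cov(cv2.imread("pics/w1.png"),o)
E
```

```text
t: 51.82
tcp_pos: [0.4959, -0.1343, 0.3973]
tool_rot: [1.0, 0.001, -0.001, -0.001]
force: [0.1, -0.4, -0.6]
finger_gap: 0.602
[  185   134   192    88 11160]
((529.3410034179688, -96.33856964111328), (71.61439514160156, 157.70823669433594), 2.66432785987854)
edge slope deg 92.77004122988646
[  188   140   190    87 10928]
((529.9478759765625, -96.8188705444336), (73.01931762695312, 158.38714599609375), 3.7422986030578613)
edge slope deg 93.88755933602178
```

```bash
python3 -m jog '{"linear":[[9,60,0],[9,60,0],[9,60,0],[9,60,0],[9,60,0],[9,60,0],[9,60,-40],[9,60,-45],[10,61,-45],[0,0,-45],[0,0,0],[0,0,0]],"turn":[-0.65,-0.65,0,0,0,0,0,0,0,0,0,0]}' 0.8 60| grep -E '^t|pos|^force|gap'
python3 - <<'E'
from h import *
c=get_calibration("wrist");i=snapshot("wrist")[:,:,::-1].copy();cv2.imwrite("pics/w15.png",i)
th=np.radians(-6.5);e=[pix("wrist",[0.578+s*.028*np.cos(th),0.407+s*.028*np.sin(th),.016],c) for s in(1,-1)];print(np.round(e))
holes(i,[(int(u)-15,int(u)+15,int(v)-13,int(v)+13) for u,v in e],c,.016)
g=i.min(2);m=(g>150).astype('u1');n,l,s,ce=cv2.connectedComponentsWithStats(m)
for k in range(1,n):
    if s[k,4]>600 and 100<ce[k][0]<500:print(ce[k].round(),s[k],at("wrist",ce[k],.016,c).round(3))
E
```

```text
t: 53.38
tcp_pos: [0.5742, 0.3766, 0.2455]
tool_rot: [0.998, -0.056, 0.0, -0.0]
force: [0.4, -0.5, 0.9]
finger_gap: 0.802
[[270. 217.]
 [275. 305.]]
[271.8 216.7] [12, 7, 13, 13, 127] 135
[276.5 305.5] [12, 9, 12, 10, 101] 65
mid [0.578 0.406 0.016] sep 0.0563 ang -6.62
[493. 160.] [ 425  101  145   80 1437] [0.626 0.274 0.016]
[261. 223.] [ 202  192  115   78 5110] [0.603 0.409 0.016]
[107. 333.] [ 97 293  27  79 908] [0.535 0.541 0.016]
[280. 400.] [265 371  43  48 986] [0.471 0.421 0.016]
[322. 385.] [300 370  36  42 847] [0.483 0.389 0.016]
```

```bash
python3 -m jog '{"linear":[[4,29,0],[0,0,-35],[0,0,-35],[0,0,-3],[0,0,0]],"turn":[0,0,0,0,0]}' 0.8 60| grep -E 'pos|^force|gap';  python3 -m jog '{"linear":[[0,0,0],[0,0,0],[0,0,0],[0,0,0]],"turn":[0,0,0,0]}' 0 60| grep -E 'pos|force|gap'; python3 -m jog '{"linear":[[0,0,50],[0,0,50],[0,0,45],[-3,-50,0],[-3,-50,0],[-3,-50,0],[-3,-50,0],[-3,-50,0],[-3,-50,0],[-3,-50,0],[-3,-50,0],[-3,-50,0]],"turn":[0,0,0,1,0.3,0,0,0,0,0,0,0]}' 0 60| grep -E 'pos|force|gap'
```

```text
tcp_pos: [0.5786, 0.4059, 0.1745]
force: [0.2, -0.4, 0.5]
finger_gap: 0.799
tcp_pos: [0.5787, 0.4064, 0.1753]
force: [0.6, -0.7, 6.2]
finger_gap: 0.563
gripper_force: 64.8
tcp_pos: [0.5502, -0.0456, 0.318]
force: [0.5, 0.2, -2.4]
finger_gap: 0.565
gripper_force: 64.0
```

```bash
python3 -m jog '{"linear":[[-2,-49,0],[-2,-49,0],[-2,-49,0],[-2,-49,0],[-2,-49,0],[-1,-49,0],[0,-46,0],[0,0,-40],[0,0,-40],[0,0,0],[0,0,0]],"turn":[0,0,0,0,0,0,0,0,0,0,0]}' 0 60
python3 - <<'E'
from h import *
c=get_calibration("wrist");i=snapshot("wrist")[:,:,::-1].copy();cv2.imwrite("pics/w16.png",i)
for p in((.594,-.245,.026),(.594,-.448,.026)):print(pix("wrist",p,c).round())
# profile across the far part of the tray along a world line x=.575, floor/rim
for z in(.026,):
    for y in np.arange(-.23,-.47,-.004):
        u=pix("wrist",[.57,y,z],c).round().astype(int)
        if 0<=u[0]<640 and 0<=u[1]<480:print(round(y,3),i[u[1],u[0]].mean().round(),end="; ")
E
```

```text
t: 57.42
tcp_pos: [0.5401, -0.3843, 0.2388]
tool_rot: [1.0, 0.001, 0.001, 0.001]
force: [-0.2, 0.0, -0.2]
finger_gap: 0.564
gripper_force: 63.9
[ 83. 186.]
[448. 179.]
-0.23 141.0; -0.234 141.0; -0.238 142.0; -0.242 143.0; -0.246 169.0; -0.25 131.0; -0.254 80.0; -0.258 82.0; -0.262 81.0; -0.266 82.0; -0.27 191.0; -0.274 200.0; -0.278 200.0; -0.282 202.0; -0.286 204.0; -0.29 203.0; -0.294 205.0; -0.298 205.0; -0.302 204.0; -0.306 204.0; -0.31 203.0; -0.314 202.0; -0.318 204.0; -0.322 206.0; -0.326 209.0; -0.33 209.0; -0.334 207.0; -0.338 206.0; -0.342 207.0; -0.346 210.0; -0.35 108.0; -0.354 107.0; -0.358 104.0; -0.362 106.0; -0.366 105.0; -0.37 107.0; -0.374 106.0; -0.378 106.0; -0.382 106.0; -0.386 106.0; -0.39 107.0; -0.394 107.0; -0.398 106.0; -0.402 110.0; -0.406 159.0; -0.41 214.0; -0.414 216.0; -0.418 216.0; -0.422 215.0; -0.426 216.0; -0.43 215.0; -0.434 194.0; -0.438 83.0; -0.442 82.0; -0.446 140.0; -0.45 140.0; -0.454 144.0; -0.458 144.0; -0.462 140.0; -0.466 144.0;
```

```bash
python3 -m jog '{"linear":[[0,0,-30],[0,0,-22],[0,0,-8],[0,0,0],[0,0,-1],[0,0,0]],"turn":[0,0,0,0,0,0]}' 0 60| grep -E 'pos|^force|gap'; python3 -m jog '{"linear":[[0,0,0],[0,0,0],[0,0,50],[0,0,50],[0,0,42],[-8,55,0],[-8,55,0],[-8,55,0],[-8,55,0],[-8,55,0],[-8,55,0],[-8,55,0]],"turn":[0,0,0,0,0,0,0,0,0,0,0,0]}' 0.68 60| grep -E 'pos|force|gap'
```

```text
tcp_pos: [0.5399, -0.3843, 0.177]
force: [0.5, -0.6, 1.1]
finger_gap: 0.566
tcp_pos: [0.4832, 0.0025, 0.3186]
force: [0.2, 0.1, 0.1]
finger_gap: 0.682
gripper_force: 0.0
```

```bash
python3 -m jog '{"linear":[[-4,50,0],[-4,50,0],[-4,50,0],[-4,50,0],[-4,50,0],[-4,50,0],[-4,52,0],[-3,52,-40],[0,0,-40],[0,0,0],[0,0,0]],"turn":[-0.85,-0.85,0,0,0,0,0,0,0,0,0]}' 0.8 60| grep -E '^t|pos|^force|gap'
python3 - <<'E'
from h import *
c=get_calibration("wrist");i=snapshot("wrist")[:,:,::-1].copy();cv2.imwrite("pics/w17.png",i)
th=np.radians(-8);e=[pix("wrist",[0.4522+s*.028*np.cos(th),0.407+s*.028*np.sin(th),.008],c) for s in(1,-1)];print(np.round(e))
holes(i,[(int(u)-15,int(u)+15,int(v)-13,int(v)+13) for u,v in e],c,.008)
E
```

```text
t: 61.1
tcp_pos: [0.4532, 0.4022, 0.2412]
tool_rot: [0.997, -0.074, 0.0, -0.0]
force: [0.5, -0.2, -0.5]
finger_gap: 0.804
[[317. 219.]
 [318. 306.]]
[312.1 218.9] [5, 7, 13, 13, 127] 138
[314.6 306. ] [6, 8, 12, 11, 103] 66
mid [0.4526 0.4093 0.008 ] sep 0.0561 ang -7.69
```

Next I pick D (8 mm) at (0.4526, 0.409), 7 mm further in y.

```bash
python3 -m jog '{"linear":[[0,7,0],[0,0,-35],[0,0,-32],[0,0,-2],[0,0,0]],"turn":[0,0,0,0,0]}' 0.8 60| grep -E 'pos|^force|gap';  python3 -m jog '{"linear":[[0,0,0],[0,0,0],[0,0,0],[0,0,0]],"turn":[0,0,0,0]}' 0 60| grep -E 'pos|force|gap'; python3 -m jog '{"linear":[[0,0,50],[0,0,50],[0,0,45],[9,-50,0],[9,-50,0],[9,-50,0],[9,-50,0],[9,-50,0],[9,-50,0],[9,-50,0],[9,-50,0],[9,-50,0]],"turn":[0,0,0,1,0.7,0,0,0,0,0,0,0]}' 0 60| grep -E 'pos|force|gap'
```

```text
tcp_pos: [0.4533, 0.4098, 0.1725]
force: [0.4, -0.1, -0.2]
finger_gap: 0.796
tcp_pos: [0.4534, 0.4099, 0.1735]
force: [-1.2, 0.0, 5.6]
finger_gap: 0.561
gripper_force: 61.5
tcp_pos: [0.5338, -0.0422, 0.3172]
force: [0.1, 0.3, -0.9]
finger_gap: 0.555
gripper_force: 62.3
```

```bash
python3 -m jog '{"linear":[[1,-52,0],[1,-52,0],[1,-52,0],[1,-52,0],[1,-53,0],[0,0,0],[0,0,-45],[0,0,-45],[0,0,-35],[0,0,-14],[0,0,0]],"turn":[0,0,0,0,0,0,0,0,0,0,0]}' 0 60| grep -E 'pos|force|gap'; python3 -m jog '{"linear":[[0,0,-1],[0,0,0],[0,0,-1],[0,0,0]],"turn":[0,0,0,0]}' 0 60| grep -E 'pos|force|gap'
```

```text
tcp_pos: [0.5389, -0.3011, 0.1775]
force: [0.5, -0.6, 0.6]
finger_gap: 0.558
gripper_force: 62.4
tcp_pos: [0.5387, -0.3016, 0.1755]
force: [-0.7, 0.6, -0.4]
finger_gap: 0.556
gripper_force: 62.4
```

```bash
python3 -m jog '{"linear":[[0,0,0],[0,0,0],[0,0,50],[0,0,60],[-30,-10,60],[-30,-10,0],[-30,-10,0],[0,0,0],[0,0,0]],"turn":[0,0,0,0,0,0,0,0,0]}' 0.66 60| grep -E '^t|pos|force|gap'
python3 - <<'E'
from h import *
c=get_calibration("wrist");i=snapshot("wrist")[:,:,::-1].copy();cv2.imwrite("pics/w18.png",i)
t=snapshot("top")[:,:,::-1].copy();s=snapshot("scene")[:,:,::-1].copy();cv2.imwrite("pics/top9.png",t);cv2.imwrite("pics/scene9.png",s)
t0=cv2.imread("pics/top0.png")
def blob(im,cond,z,nm,box):
    h=cv2.cvtColor(im,cv2.COLOR_BGR2HSV);m=np.zeros(im.shape[:2],'u1');x0,x1,y0,y1=box;m[y0:y1,x0:x1]=cond(h)[y0:y1,x0:x1]
    cs,_=cv2.findContours(m,0,2);k=max(cs,key=cv2.contourArea);(u,v),wh,_=cv2.minAreaRect(k);print(nm,round(u,1),round(v,1),np.round(wh,1))
for nm,im in(("before",t0),("after",t)):
    print(nm);blob(im,lambda h:(h[...,2]>170)&(h[...,1]<40),0,"timer",(352,390,183,220));blob(im,lambda h:(h[...,2]>170)&(h[...,1]<40),0,"box",(308,335,288,312))
    blob(im,lambda h:(h[...,0]<35)&(h[...,1]>50)&(h[...,2]>150),0,"tape",(290,330,188,225));blob(im,lambda h:h[...,2]<75,0,"cover",(335,400,225,265))
for p in((.54,-.3843,.018),(.539,-.3016,.010)):
  print([pix("wrist",[p[0]+a*.04,p[1]+b*.025,p[2]],c).round().tolist() for a,b in((1,1),(1,-1),(-1,-1),(-1,1))])
  th=0;e=[pix("wrist",[p[0]+q*.028,p[1],p[2]],c) for q in(1,-1)]
  try: holes(i,[(int(u)-14,int(u)+14,int(v)-12,int(v)+12) for u,v in e],c,p[2])
  except Exception as x: print("no",x,e)
g=i.max(2)
for p in((.5245,-.034,.071),(.531,-.161,.101)):print(pix("wrist",p,c))
E
```

```text
t: 66.78
tcp_pos: [0.4515, -0.3309, 0.3406]
tool_rot: [1.0, 0.001, 0.0, 0.0]
force: [1.1, -0.4, -0.1]
finger_gap: 0.66
gripper_force: 0.0
before
timer 370.5 200.6 [19.7 22.1]
box 321.7 299.9 [10.3 11.2]
tape 310.0 206.0 [24. 24.]
cover 348.0 255.0 [16.5  7. ]
after
timer 370.5 200.7 [19.9 22.5]
box 321.7 299.9 [11.2 11.2]
tape 310.0 206.0 [24. 24.]
cover 347.0 256.5 [16.8  6.4]
[[362.0, 60.0], [425.0, 64.0], [422.0, 163.0], [361.0, 161.0]]
[395.   78.4] [12, 10, 9, 9, 62] 123
[393.8 148.6] [12, 11, 9, 9, 60] 124
mid [ 0.5386 -0.3854  0.018 ] sep 0.0561 ang 0.18
[[256.0, 64.0], [319.0, 63.0], [319.0, 161.0], [258.0, 162.0]]
[288.4  79.4] [12, 11, 8, 8, 58] 118
[290.1 148.7] [12, 11, 9, 9, 63] 120
mid [ 0.5374 -0.3026  0.01  ] sep 0.0564 ang 0.83
[-10.0256145  163.06554121]
[ 67.82766024 142.53186737]
```

```bash
python3 -c "
from station import *
print(sign_off())"
```

```text
the job is handed in; nothing more can be done
None
```

I handed the job in at 66.8 s: the bed lies about 44.6 mm below the rim, 12+12+8 mm plates are under the dish (its top about 1.4 mm above the rim), the cover is shut, the 16 and 8 mm plates are in the tray, and the tape, timer and box have not moved; while feeling for the rim, the shut fingertips once pressed the open cover with 91 N at the wrist (limit 120 N).

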